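# Change over the tubes on a purge rack

## Robot

A 6-joint arm with a two-finger parallel gripper is mounted at the origin on the work surface. World frame = base frame: x ahead of the robot, y to its left, z up, the work surface at z = 0. Lengths are in m, angles in rad, forces in N, time in s.
With the tool pointing down it reaches from about 0.35 to 0.85 m from the base axis. Payload 8.1 kg.
Tool frame: the origin (TCP) lies on the centre line of the jaws, within the pads' length; the fingertips stand robot.tips_ahead ahead of it and the grasp point (between the pads) lies 6 mm ahead of it (robot.tips_ahead is the distance from the TCP to the fingertips, in m); z points along the fingers, y is the line along which they close (so a half turn about z gives the same grasp; the last joint's range is limited). The gripper opens to 93 mm and grips with 3 to 60 N. Pads are 15 mm wide; open, the fingers measure 128 mm over their backs; the gripper's body (75 mm by 188 mm) begins 65 mm behind the grasp point.
Start: joints at [1.096, 0.13, 1.488, -0, 1.523, -0.085], TCP at [0.228, 0.555, 0.244] pointing down, gripper open.
Joint ranges: [-2.96, 2.96], [-0.89, 2.26], [0.02, 2.5], [-1.34, 4.48], [0, 2.73], [-2.66, 2.66]. Speed limits (rad/s): [2.39, 2.39, 2.79, 3.14, 3.14, 3.14].

## Interface

Orientations are given as a rotation vector (axis times angle).
In Python, from plant import robot gives the robot as it stands.
- The arm moves only by the tool apply_moves, never from a script. Its arguments are lists of equal length, an entry for each row: "delta_pos": the shift along the tool's x, y, z in cm, a list of three; "twist": the turn about the tool's z in rad. A call has 1 to 8 rows; each row shifts and turns the commanded pose from where the row before left it, along the tool's axes as they then stand; what a row does not reach is not made up. A row lasts 1/8 s, in which the tool goes at most 62.5 mm and 10.7 degrees, less where a joint would pass 70% of its speed; a pose out of reach is approached as far as the arm can. A call with a gripper value outside its range is refused whole. "gripper" is the finger opening in cm, from 0 to 9.3, set as the call begins (left out, the last holds). The fingers move at their own pace and stop on an object; "squeeze" is the grip in N (left out, the last holds). Time passes only in rows, so rows that do not move let the fingers close. It gives the time, the measured TCP pose, the force, the opening and the grip force at its end, in the units of the state.
- robot.read_state(): the state, without advancing time (a new reading comes with each control period).
- robot.read_camera(name): name is "scene" or "top" or "wrist"; returns a dict with "frame" (420x560x3 uint8, red, green, blue), "vertical_fov" (degrees; the focal length in pixels is half the picture's height over the tangent of half this angle, whatever the lens; pixels are square), "cx", "cy" (the principal point, pixels), "k1" (the pictures are not rectified: a ray, as slopes to the right and down, at radius r is drawn at 1 + k1 r^2 times it, then the intrinsics apply), "R" (3x3) and "t" (3): a world point X has camera coordinates R X + t. Camera axes: x right, y down, z forward; pixel columns grow to the right and rows downward; lengths in m; the calibration is good to about 2 mm. A picture is of the moment at which its call begins. There is no depth.
- robot.close_job(): hands the job in; it is judged then, once.
The state is a dict: "t": time; "q": joint angles; "dq": joint speeds; "joint_torque": joint torques, N m; "tool_pos": TCP position; "orientation": TCP orientation; "force": force on the tool from outside, world axes, zero at the start; "wrist_torque": the same for the moment, N m; "opening": finger opening in m; "gripper_force": force on a finger pad.
Only numpy, scipy, OpenCV 4.12 (cv2) and the standard library are available. Lean on these libraries where they do the work, as an engineer would, in place of code of your own. Each camera call takes 0.05 s, during which the arm holds its last target. There are 200 camera calls.

## Task

First draw the red telescope tube off its port until it is right out of its hole in the rack, and leave it lying in its channel. Then push the green tube along its channel, through its hole and fully home on its port, and last throw the orange valve lever right over, away from the robot. Leave the blue and the white tube as they are.

Things in the scene. Friction and masses are not known exactly. Their poses are not given: they have to be found in the camera images.
- rack: Fixed wooden rack, 330 mm wide. Origin on the table under the middle of the front face of its holed upright plate; +x leads into the bores, away from the robot; z up. Deck top z = 40 mm. Four parallel channels along x at y = -120, -40, 40, 120 mm, each 45 mm wide between 5 mm rails (tops at z = 48), open at the robot's end (x = -190). A tube in a channel has its axis at z = 60.
- mouth0 (a point): Centre of channel 0's hole in the front face of the plate (rack x = 0, z = 60 mm); all four alike. Hole 47 mm wide; plate 12 mm thick, top at z = 102 mm. Behind it, on the same axis, a brass port (spigot, 20 mm diameter) points to -x, tip at rack x = 37 mm; it stands on an aluminium manifold, whose face at x = 80 mm is the stop (top at z = 100).
- red_tube: Black tube, 40 mm diameter, 140 mm long, 0.28 kg, red cap and band; starts fully home on its port, its last 60 mm (neck, cap) standing out of the plate. Origin: centre of its open nose (bore 26 mm wide, 85 deep), on its axis; +x out of the nose, towards the ports; rolls about x. Behind the nose: body to 92 mm, neck 22 mm thick to 126, 40 mm red cap to 140.
- red_tube_neck (a point): Middle of the red tube's neck, on the axis.
- green_tube: Black tube, 40 mm diameter, 140 mm long, 0.28 kg, green cap and band; starts lying in its channel, nose 10 to 35 mm before the hole. Origin: centre of its open nose (bore 26 mm wide, 85 deep), on its axis; +x out of the nose, towards the ports; rolls about x. Behind the nose: body to 92 mm, neck 22 mm thick to 126, 40 mm green cap to 140.
- blue_tube: Black tube, 40 mm diameter, 140 mm long, 0.28 kg, blue cap and band; fully home on its port (leave alone). Origin: centre of its open nose (bore 26 mm wide, 85 deep), on its axis; +x out of the nose, towards the ports; rolls about x. Behind the nose: body to 92 mm, neck 22 mm thick to 126, 40 mm blue cap to 140.
- white_tube: Black tube, 40 mm diameter, 140 mm long, 0.28 kg, white cap and band; lies in its channel before its hole (leave alone). Origin: centre of its open nose (bore 26 mm wide, 85 deep), on its axis; +x out of the nose, towards the ports; rolls about x. Behind the nose: body to 92 mm, neck 22 mm thick to 126, 40 mm white cap to 140.
- valve (a joint): Angle of the valve's orange lever, rad: 0 when it leans towards the robot (valve shut), 1.0 when it is right over, leaning to the +x side of its base (valve open); stays where it is left.
- valve_base: Grey block of the purge valve, fixed on the table to the left of the rack. Origin: centre of its underside; the lever swings over towards its +x.
- valve_tip (a point): Tip of the orange valve lever.
- home0 (a point): Point on the axis of channel 0 (rack y = -120 mm), at the manifold's face: a tube's nose centre is here when it is fully home on the port (up to 3 mm off sideways).
- home1 (a point): Point on the axis of channel 1 (rack y = -40 mm), at the manifold's face: a tube's nose centre is here when it is fully home on the port (up to 3 mm off sideways).
- home2 (a point): Point on the axis of channel 2 (rack y = 40 mm), at the manifold's face: a tube's nose centre is here when it is fully home on the port (up to 3 mm off sideways).
- home3 (a point): Point on the axis of channel 3 (rack y = 120 mm), at the manifold's face: a tube's nose centre is here when it is fully home on the port (up to 3 mm off sideways).
Not all that is in view belongs to the job. Leave any turquoise look-alike of the red_tube alone.

How it is judged:
By the outcome, as a careful person would: the job done as asked, in the order asked, and still so for the second after the job is handed in, with the robot touching nothing.
It also fails if it takes over 64 s, if anything falls off the work surface, if the arm or the gripper's body presses on something with over 40 N, if the wrist force passes 120 N, or if a joint passes its speed limit or range.

## Working session

There is one attempt and no reset: what is moved stays moved. The work goes in short steps, Python scripts to look and compute and a tool call to move; the robot and the scene stay as the last step left them, time stands still between calls to the robot, and variables do not carry over. Pictures are saved under pics/ and viewed, at most 11 in all, crops included, and the job is handed in when it is done.

Besides the shell and the picture viewer there is one more tool, called after "Emit:" in YAML: its name, and indented under it one key for each argument. apply_moves: Moves the arm, as the interface text tells. Its arguments: {"type":"object","properties":{"delta_pos":{"type":"array"},"twist":{"type":"array"},"gripper":{"type":"number"},"squeeze":{"type":"number"}},"required":["delta_pos","twist"]}

```bash
mkdir -p pics; ls; cat > h.py <<'E'
import numpy as np, cv2
from plant import robot
def cam(n):
    c=robot.read_camera(n); c['f']=210/np.tan(np.radians(c['vertical_fov'])/2); c['R']=np.array(c['R']); c['t']=np.array(c['t']); c['frame']=np.array(c['frame']); return c
def save(c,p): cv2.imwrite(p,c['frame'][:,:,::-1])
def K(c): return np.array([[c['f'],0,c['cx']],[0,c['f'],c['cy']],[0,0,1.]])
def ray(c,uv):
    a=(np.array(uv,float)-[c['cx'],c['cy']])/c['f']; s=a.copy()
    for _ in range(20): s=a/(1+c['k1']*(s@s))
    return -c['R'].T@c['t'], c['R'].T@np.array([s[0],s[1],1])
def onz(c,uv,z):
    o,d=ray(c,uv); return o+d*(z-o[2])/d[2]
def two(c1,u1,c2,u2):
    o1,d1=ray(c1,u1);o2,d2=ray(c2,u2)
    s=np.linalg.lstsq(np.c_[d1,-d2],o2-o1,rcond=None)[0]
    p,q=o1+d1*s[0],o2+d2*s[1]; return (p+q)/2,np.linalg.norm(p-q)
def proj(c,X):
    p=c['R']@np.array(X)+c['t']; s=p[:2]/p[2]; return s*(1+c['k1']*(s@s))*c['f']+[c['cx'],c['cy']]
E
python3 - <<'E'
from h import *
np.set_printoptions(precision=4,suppress=True)
for n in ['top','scene']:
    c=cam(n); save(c,f'pics/{n}0.png'); print(n,c['f'],c['k1'],-c['R'].T@c['t'],c['R'][2])
print(robot.read_state(),robot.tips_ahead)
E
```

```text
pics
top 453.17016732667486 -0.00233785392230668 [0.4481 0.01   1.1392] [ 0.0744  0.0136 -0.9971]
scene 534.7642962118733 -0.17012941144439406 [ 1.4891 -0.0385  0.8837] [-0.7614  0.0478 -0.6465]
{'t': 0.1, 'q': array([ 1.0956,  0.1311,  1.4891,  0.    ,  1.523 , -0.0854]), 'dq': array([-0.0005, -0.0001, -0.0023, -0.0007, -0.0005, -0.0009]), 'joint_torque': array([  0.0008, -56.1339, -49.3097,   0.077 ,   0.0291,  -0.0001]), 'tool_pos': array([0.2278, 0.5546, 0.2427]), 'orientation': array([-0.6083, -3.0817,  0.0024]), 'force': array([-0.8277, -0.0537,  0.1082]), 'wrist_torque': array([ 0.0321, -0.0072, -0.0223]), 'gripper_force': 0.0, 'opening': 0.0933244210781265} 0.025
```

View pics/top0.png

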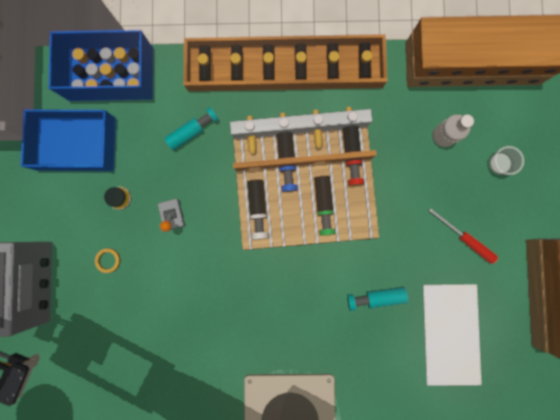

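View pics/scene0.png

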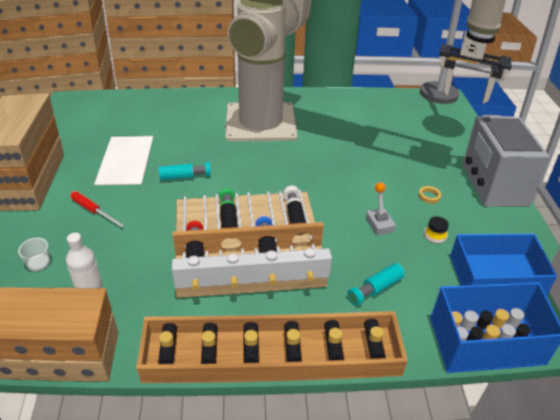

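The top view has red in channel 0 (cap ~(355,180)), green in channel 1 (cap (326,231)), blue home in channel 2 (cap (289,185)) and white in channel 3 (cap (260,233)). The valve ball is at (165,226) in top and (380,187) in scene. The turquoise look-alikes lie off the rack.

```bash
cat >> h.py <<'E'
HUE={'red':[(0,6),(174,180)],'green':[(50,70)],'blue':[(108,125)],'orange':[(7,14)]}
def blob(c,col,box,smin=150,vmin=60):
    h=cv2.cvtColor(c['frame'],cv2.COLOR_RGB2HSV); m=np.zeros(h.shape[:2],np.uint8)
    for a,b in HUE[col]: m|=cv2.inRange(h,(a,smin,vmin),(b,255,255))
    x0,y0,x1,y1=box; k=np.zeros_like(m); k[y0:y1,x0:x1]=m[y0:y1,x0:x1]
    n,l,s,ce=cv2.connectedComponentsWithStats(k)
    return [(s[i].tolist(),ce[i].round(2)) for i in np.argsort(-s[1:,4])[:3]+1] if n>1 else []
E
python3 - <<'E'
from h import *
np.set_printoptions(precision=4,suppress=True)
t=cam('top'); s=cam('scene')
for col,box in [('red',(335,140,380,200)),('green',(310,170,345,245)),('blue',(270,150,305,205)),('orange',(150,205,185,240))]:
    for b in blob(t,col,box,110 if col!='green' else 170): print('top',col,b,onz(t,b[1],.065))
o=blob(t,'orange',(150,205,185,240))[0][1]; q=blob(s,'orange',(365,175,395,200)); print(q, two(t,o,s,q[0][1]))
# wood deck corners/ plate
h=cv2.cvtColor(t['frame'],cv2.COLOR_RGB2HSV)
print('cols',h[200,228:252].tolist()); 
g=t['frame'][100:260,150:390]; cv2.imwrite('pics/z.png',cv2.resize(g[:,:,::-1],None,fx=3.3,fy=3.3,interpolation=cv2.INTER_CUBIC))
E
```

```text
top red ([349, 177, 15, 8, 92], array([355.89, 180.92])) [ 0.5725 -0.1671  0.065 ]
top red ([346, 159, 16, 6, 74], array([353.86, 161.57])) [ 0.619  -0.1634  0.065 ]
top blue ([283, 184, 13, 7, 72], array([288.76, 187.1 ])) [ 0.56   -0.0072  0.065 ]
top blue ([280, 166, 15, 5, 52], array([287.21, 167.62])) [ 0.6068 -0.0042  0.065 ]
top orange ([162, 221, 9, 9, 28], array([167.46, 223.82])) [0.4763 0.2822 0.065 ]
top orange ([164, 230, 1, 1, 1], array([164., 230.])) [0.4618 0.2904 0.065 ]
[([378, 191, 5, 1, 5], array([380., 191.]))] (array([0.4755, 0.279 , 0.0865]), np.float64(0.0048236166064397346))
cols [[71, 105, 129], [71, 105, 129], [70, 103, 129], [70, 103, 129], [70, 103, 129], [70, 103, 129], [71, 102, 130], [71, 104, 130], [70, 98, 130], [63, 78, 128], [30, 71, 132], [19, 103, 173], [18, 110, 188], [17, 109, 191], [18, 110, 190], [18, 110, 190], [17, 101, 187], [16, 63, 181], [17, 29, 176], [17, 23, 157], [17, 42, 121], [17, 72, 82], [20, 67, 57], [23, 57, 54]]
```

View pics/z.png

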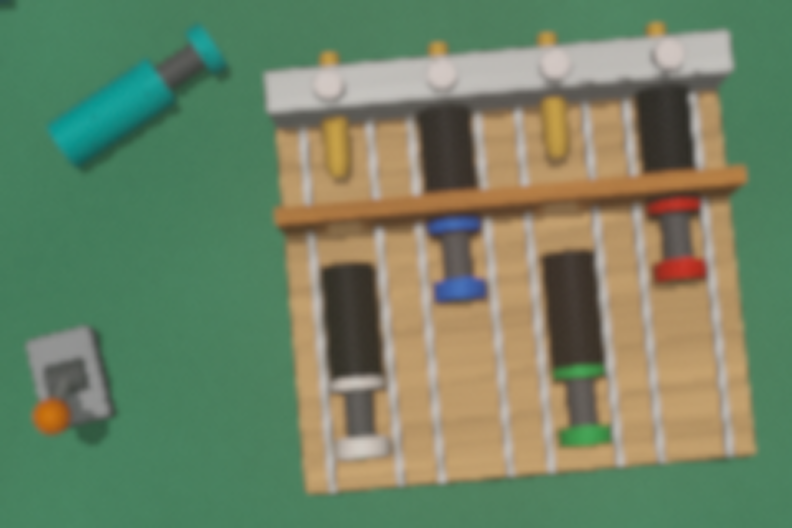

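The crop (3.3x, offset (150,100)) shows the deck front corners at (305,493) and (755,455), the ball at (52,417) and the valve block centre around (70,372). Next I compute the rack frame and check it against the known sizes.

```bash
cat >> h.py <<'E'
def W(yaw): return np.array([[np.cos(yaw),-np.sin(yaw)],[np.sin(yaw),np.cos(yaw)]])
E
python3 - <<'E'
from h import *
np.set_printoptions(precision=4,suppress=True)
t=cam('top'); s=cam('scene')
Z=lambda x,y:(x/3.3+150-.35,y/3.3+100-.35)
yaw=np.arctan2(.0125,.1599); 
cap=np.array([[.5725,-.1671],[.56,-.0072]]); R=W(yaw)
O=cap.mean(0)-R@np.array([-53,-40])*1e-3 if 0 else cap.mean(0)-R@np.array([-.055,-.040])
print('yaw',yaw,'origin',O)
rk=lambda p:R.T@(p[:2]-O)*1e3
for n,p,z in [('deckFL',(305,493),.04),('deckFR',(755,455),.04),('manBackL',(265,72),.1),('manBackR',(728,30),.1),('manFL',(268,113),.1),('manFR',(732,72),.1),('plTopFL',(276,226),.102),('plTopFR',(746,185),.102),('plTopBL',(276,210),.102),('plTopBR',(744,167),.102),('greencap',(585,433),.065),('greenband',(579,370),.065),('greennose',(568,254),.08),('greencapR',(610,432),.06),('greencapL',(560,434),.06),('redcapR',(706,268),.06),('redcapL',(655,270),.06),('whitenose',(347,266),.08),('whitecap',(361,447),.065),('vblk',(30,345),.03),('vblk',(92,327),.03),('vblk',(112,408),.03),('vblk',(50,430),.03)]:
    P=onz(t,Z(*p),z); print(n,P,rk(P))
b,e=two(t,Z(52,417),s,(380,187)); print('ball',b,e)
for n in ['home0','x']: pass
for X in [(-.053,-.12,.08),(0,-.165,.102),(0,.165,.102),(-.19,.165,.04),(-.19,-.165,.04)]:
    w=O+R@np.array(X[:2]); print(X,proj(s,[*w,X[2]]))
cv2.imwrite('pics/z2.png',cv2.resize(s['frame'][160:300,160:420,::-1],None,fx=3,fy=3,interpolation=cv2.INTER_CUBIC))
E
```

```text
yaw 0.07801519590840705 origin [ 0.618 -0.043]
deckFL [0.4138 0.1073 0.04  ] [-191.8572  165.783 ]
deckFR [ 0.4374 -0.2219  0.04  ] [-193.9846 -164.2688]
manBackL [0.7122 0.1282 0.1   ] [107.2576 163.359 ]
manBackR [ 0.737 -0.199  0.1  ] [ 106.467 -164.85 ]
manFL [0.6827 0.1263 0.1   ] [ 77.759  163.6877]
manFR [ 0.7068 -0.201   0.1   ] [  76.2623 -164.4515]
plTopFL [0.602  0.1209 0.102 ] [ -3.1927 164.5859]
plTopFR [ 0.626  -0.2081  0.102 ] [  -4.8724 -165.1964]
plTopBL [0.6133 0.1208 0.102 ] [  8.0727 163.6411]
plTopBR [ 0.6387 -0.207   0.102 ] [   7.8996 -165.1673]
greencap [ 0.4548 -0.0958  0.065 ] [-166.7527  -39.918 ]
greenband [ 0.5    -0.0924  0.065 ] [-121.4531  -40.0957]
greennose [ 0.582  -0.0849  0.08  ] [-39.077  -38.9756]
greencapR [ 0.4554 -0.1142  0.06  ] [-167.6727  -58.3524]
greencapL [ 0.4544 -0.0783  0.06  ] [-165.8465  -22.4634]
redcapR [ 0.5729 -0.1863  0.06  ] [ -56.0645 -139.3195]
redcapL [ 0.572  -0.1494  0.06  ] [ -54.117  -102.4782]
whitenose [0.5757 0.0727 0.08  ] [-33.1143 118.5875]
whitecap [0.4469 0.0647 0.065 ] [-162.1881  120.7045]
vblk [0.5258 0.3129 0.03  ] [-64.1224 361.9999]
vblk [0.5387 0.2665 0.03  ] [-54.939  314.7572]
vblk [0.4781 0.2514 0.03  ] [-116.5424  304.4005]
vblk [0.4623 0.2976 0.03  ] [-128.6313  351.661 ]
ball [0.4706 0.2802 0.0953] 0.0018096105127201286
(-0.053, -0.12, 0.08) [193.1714 222.3337]
(0, -0.165, 0.102) [171.7909 232.1457]
(0, 0.165, 0.102) [321.7609 222.2545]
(-0.19, 0.165, 0.04) [305.9347 191.6398]
(-0.19, -0.165, 0.04) [176.1483 199.5222]
```

View pics/z2.png

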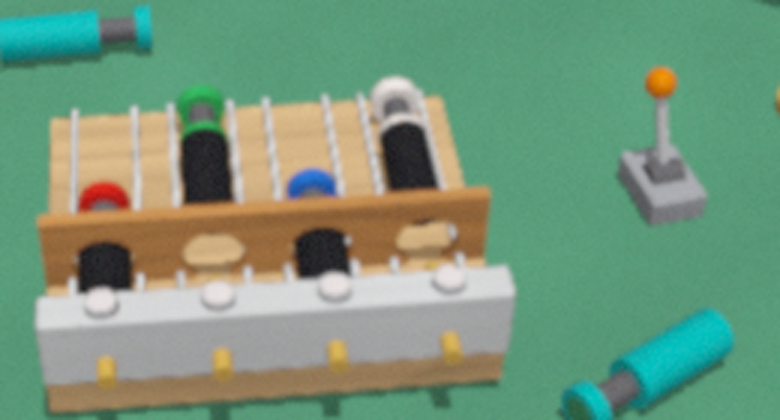

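Corrected rack frame: origin about (0.615, -0.043), yaw about 0.073. The 330 mm width and the 160 mm spacing of the caps both agree. Now move above the red neck.

Emit:
apply_moves:
  delta_pos:
    - [0,0,0]
    - [0,0,0]
    - [0,0,0]
    - [-2.4,-5.7,0]
    - [-2.4,-5.7,0]
    - [-2.4,-5.7,0]
    - [-2.4,-5.7,0]
    - [-2.4,-5.7,0]
  twist: [-0.155,-0.155,-0.153,0,0,0,0,0]
  gripper: 5.0
  squeeze: 45

```text
t: 1.3
tool_pos: [0.3691, 0.2778, 0.2438]
orientation: [-0.116, 3.139, 0.0]
force: [1.9, 0.0, 0.5]
opening: 0.0497
gripper_force: 0.0
```

Emit:
apply_moves:
  delta_pos:
    - [-2.4,-5.7,0]
    - [-2.4,-5.7,0]
    - [-2.4,-5.7,0]
    - [-2.4,-5.7,0]
    - [-2.4,-5.7,0]
    - [-2.4,-5.7,0]
    - [-2.4,-5.7,0]
    - [0,0,0]
  twist: [0,0,0,0,0,0,0,0]

```text
t: 2.3
tool_pos: [0.5658, -0.11, 0.2425]
orientation: [0.108, -3.138, 0.001]
force: [-0.7, 1.4, -0.2]
opening: 0.0499
gripper_force: 0.0
```

Emit:
apply_moves:
  delta_pos:
    - [-2.5,-5.7,0]
    - [0,0,3.6]
    - [0,0,3.6]
    - [0,0,3.5]
    - [0,0,0]
  twist: [-0.004,0,0,0,0]

```text
t: 2.92
tool_pos: [0.5918, -0.1593, 0.1332]
orientation: [0.122, -3.133, -0.004]
force: [0.3, 1.8, -0.2]
opening: 0.05
gripper_force: 0.0
```

```bash
python3 - <<'E'
from h import *
c=cam('wrist'); save(c,'pics/w1.png'); s=robot.read_state(); print(s['tool_pos'],s['orientation'])
for n,X in [('redneck',(.5947,-.1651,.06)),('gp',(*s['tool_pos'][:2],.06))]: print(n,proj(c,X))
for b in blob(c,'red',(0,0,560,420),110): print(b, onz(c,b[1],.065))
E
```

```text
[ 0.59331691 -0.15993617  0.1358643 ] [ 1.22295812e-01 -3.13655149e+00 -1.99177988e-03]
redneck [276.36687985 237.29556241]
gp [284.83794757 235.81561894]
([244, 187, 65, 37, 1764], array([275.99, 207.28])) [ 0.57386981 -0.16672413  0.065     ]
([245, 269, 63, 24, 802], array([275.98, 283.19])) [ 0.62369605 -0.163176    0.065     ]
```

View pics/w1.png

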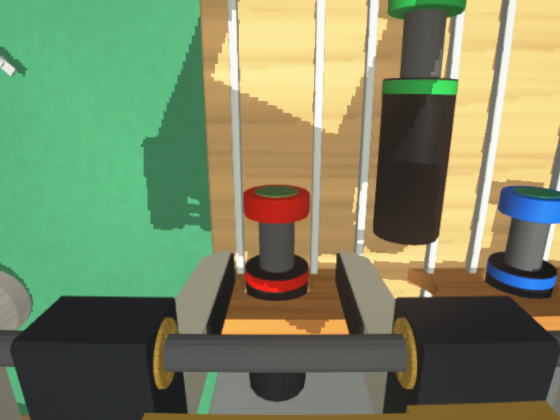

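The wrist picture shows the red cap at (276,207), the band at (276,283) and the neck middle at (276,237), which matches the prediction. The tool sits about 5 mm left of it, so I correct, descend and grip.

Emit:
apply_moves:
  delta_pos:
    - [-0.1,-0.5,0]
    - [0,0,2.9]
    - [0,0,3.0]
    - [0,0,0]
    - [0,0,0]
  twist: [0,0,0,0,0]

```text
t: 3.6
tool_pos: [0.5971, -0.1666, 0.0801]
orientation: [-0.121, 3.136, -0.002]
force: [1.4, 0.6, 0.4]
opening: 0.0499
gripper_force: 0.0
```

Emit:
apply_moves:
  delta_pos:
    - [0,0,0]
    - [0,0,0]
    - [0,0,0]
    - [0,0,0]
  twist: [0,0,0,0]
  gripper: 1.5

```text
t: 4.1
tool_pos: [0.5959, -0.166, 0.078]
orientation: [-0.121, 3.139, -0.0]
force: [0.4, 1.3, 2.9]
opening: 0.0209
gripper_force: 45.0
```

Emit:
apply_moves:
  delta_pos:
    - [0.5,0,0]
    - [0.8,0,0]
    - [1.0,0,0]
    - [1.0,0,0]
    - [0,0,0]
  twist: [0,0,0,0,0]

```text
t: 4.72
tool_pos: [0.5615, -0.1688, 0.078]
orientation: [0.121, -3.138, 0.0]
force: [-2.6, 0.9, 6.8]
opening: 0.0211
gripper_force: 45.0
```

Emit:
apply_moves:
  delta_pos:
    - [1.1,0,0]
    - [1.1,0,0]
    - [1.1,0,0]
    - [1.1,0,0]
    - [1.1,0,0]
    - [1.1,0,0]
    - [0,0,0]
    - [0,0,0]
  twist: [0,0,0,0,0,0,0,0]

```text
t: 5.72
tool_pos: [0.4956, -0.1739, 0.0779]
orientation: [0.121, -3.137, 0.0]
force: [-2.1, 0.6, 11.6]
opening: 0.0211
gripper_force: 45.0
```

Emit:
apply_moves:
  delta_pos:
    - [0,0,0]
    - [0,0,0]
    - [0,0,0]
  twist: [0,0,0]
  gripper: 5.0

```text
t: 6.1
tool_pos: [0.496, -0.1734, 0.0767]
orientation: [0.121, -3.137, -0.001]
force: [0.1, -0.0, -0.7]
opening: 0.0463
gripper_force: 0.0
```

Emit:
apply_moves:
  delta_pos:
    - [0,0,-3]
    - [0,0,-5]
    - [0,0,-5]
    - [0,0,0]
  twist: [0,0,0,0]

```text
t: 6.6
tool_pos: [0.4994, -0.1748, 0.2126]
orientation: [-0.121, 3.132, -0.006]
force: [-0.5, -0.2, -0.7]
opening: 0.0502
gripper_force: 0.0
```

```bash
python3 - <<'E'
from h import *
np.set_printoptions(precision=4,suppress=True)
O=np.array([.6148,-.0433]);R=W(.073)
s=robot.read_state(); print(s['tool_pos'],s['orientation'],s['force'])
w=cam('wrist'); t=cam('top'); save(w,'pics/w2.png'); save(t,'pics/t2.png')
for c,n in [(w,'w'),(t,'t')]:
  for col in ['red','green']:
    for b in blob(c,col,(0,0,560,420) if n=='w' else (300,140,390,250),110 if col=='red' else 170)[:2]:
        P=onz(c,b[1],.065); print(n,col,b,P,R.T@(P[:2]-O)*1e3)
E
```

```text
[ 0.4994 -0.1748  0.2126] [-0.1211  3.132  -0.006 ] [-0.5027 -0.2492 -0.6811]
w red ([265, 154, 49, 25, 942], array([289.06, 167.22])) [ 0.4732 -0.1751  0.065 ] [-150.8537 -121.1211]
w red ([0, 76, 23, 36, 492], array([ 8.02, 95.86])) [ 0.4332 -0.3969  0.065 ] [-206.94   -339.4226]
w green ([392, 209, 15, 8, 87], array([398.83, 212.11])) [ 0.5032 -0.0821  0.065 ] [-114.1253  -30.5481]
w green ([404, 150, 2, 4, 5], array([404.8, 151.8])) [ 0.4537 -0.0857  0.065 ] [-163.7907  -30.5166]
```

View pics/w2.png

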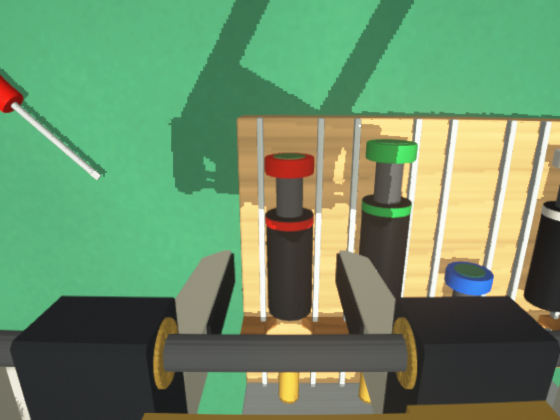

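Red is out: its cap centre is at rack x ≈ -151, so the nose is at about -18, and it lies in its channel. The green cap is at (391,152) and its band at (386,205), so I go to its neck at about (0.477, -0.0935).

Emit:
apply_moves:
  delta_pos:
    - [0.8,4.1,0]
    - [0.8,4.1,0]
    - [0,0,4]
    - [0,0,4]
    - [0,0,0]
    - [0,0,0]
  twist: [0,0,0,0,0,0]

```text
t: 7.45
tool_pos: [0.4746, -0.0932, 0.1279]
orientation: [0.121, -3.138, -0.0]
force: [1.2, 0.4, 0.3]
opening: 0.0497
gripper_force: 0.0
```

```bash
python3 - <<'E'
from h import *
np.set_printoptions(precision=4,suppress=True)
O=np.array([.6148,-.0433]);R=W(.073)
s=robot.read_state(); print(s['tool_pos'],s['orientation'], R.T@(s['tool_pos'][:2]-O)*1e3)
w=cam('wrist')
for b in blob(w,'green',(180,100,400,420),190,50): P=onz(w,b[1],.065); print(b,P,R.T@(P[:2]-O)*1e3)
E
```

```text
[ 0.4746 -0.0932  0.1279] [ 0.121  -3.1383 -0.0004] [-143.484   -39.5342]
```

```bash
python3 - <<'E'
from h import *
np.set_printoptions(precision=4,suppress=True)
O=np.array([.6148,-.0433]);R=W(.073)
w=cam('wrist'); HUE['green']=[(45,80)]
save(w,'pics/w3.png'); 
for b in blob(w,'green',(230,60,350,330),130,40): P=onz(w,b[1],.065); print(b,P,R.T@(P[:2]-O)*1e3)
E
```

```text
([253, 186, 67, 37, 1914], array([285.91, 205.51])) [ 0.4551 -0.0955  0.065 ] [-163.1097  -40.3705]
([255, 272, 62, 22, 699], array([285.19, 284.34])) [ 0.5059 -0.0919  0.065 ] [-112.1827  -40.5502]
([288, 81, 2, 2, 2], array([288.5,  81.5])) [ 0.387  -0.0994  0.065 ] [-231.3251  -39.3556]
```

View pics/w3.png

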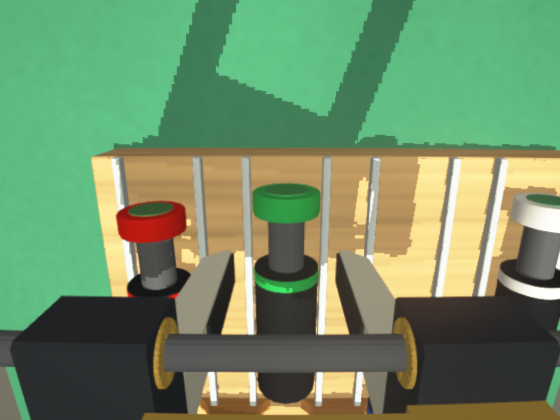

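The wrist picture shows the green cap at (286,205) and the neck centred between the jaws. The TCP is within 2 mm of the neck middle, so I descend, grip and push.

Emit:
apply_moves:
  delta_pos:
    - [0,0,2.5]
    - [0,0,2.6]
    - [0,0,0]
    - [0,0,0]
  twist: [0,0,0,0]

```text
t: 8.05
tool_pos: [0.4758, -0.0936, 0.0784]
orientation: [-0.121, 3.137, -0.001]
force: [0.3, -0.1, -0.3]
opening: 0.0497
gripper_force: 0.0
```

Emit:
apply_moves:
  delta_pos:
    - [0,0,0]
    - [0,0,0]
    - [0,0,0]
    - [0,0,0]
  twist: [0,0,0,0]
  gripper: 1.5

```text
t: 8.55
tool_pos: [0.4749, -0.0932, 0.0769]
orientation: [-0.121, 3.139, -0.0]
force: [0.1, 0.3, 2.6]
opening: 0.0204
gripper_force: 45.0
```

Emit:
apply_moves:
  delta_pos:
    - [-0.8,0,0]
    - [-0.9,0,0]
    - [-0.9,0,0]
    - [-0.9,0,0]
    - [-0.9,0,0]
    - [-0.9,0,0]
    - [0,0,0]
  twist: [0,0,0,0,0,0,0]

```text
t: 9.43
tool_pos: [0.5282, -0.0892, 0.0769]
orientation: [-0.121, 3.139, -0.0]
force: [1.1, -0.8, 2.8]
opening: 0.0207
gripper_force: 45.0
```

Emit:
apply_moves:
  delta_pos:
    - [-0.8,0,0]
    - [-0.8,0,0]
    - [-0.8,0,0]
    - [-0.8,0,0]
    - [-0.8,0,0]
    - [-0.6,0,0]
    - [0,0,0]
  twist: [0,0,0,0,0,0,0]

```text
t: 10.3
tool_pos: [0.5735, -0.0856, 0.0769]
orientation: [0.121, -3.139, 0.0]
force: [-1.2, -0.4, 4.6]
opening: 0.0209
gripper_force: 45.0
```

Emit:
apply_moves:
  delta_pos:
    - [-0.4,0,0]
    - [-0.3,0,0]
    - [-0.2,0,0]
    - [0,0,0]
  twist: [0,0,0,0]

```text
t: 10.8
tool_pos: [0.5818, -0.085, 0.0769]
orientation: [0.121, -3.138, 0.0]
force: [-5.0, -0.7, 7.8]
opening: 0.0203
gripper_force: 45.0
```

Emit:
apply_moves:
  delta_pos:
    - [-0.2,0,0]
    - [-0.2,0,0]
    - [-0.1,0,0]
    - [0,0,0]
  twist: [0,0,0,0]

```text
t: 11.3
tool_pos: [0.5865, -0.0846, 0.0768]
orientation: [0.121, -3.138, 0.0]
force: [-6.2, -0.9, 7.8]
opening: 0.0214
gripper_force: 45.0
```

Emit:
apply_moves:
  delta_pos:
    - [-0.15,0,0]
    - [-0.1,0,0]
    - [0,0,0]
  twist: [0,0,0]

```text
t: 11.68
tool_pos: [0.5877, -0.0845, 0.0768]
orientation: [0.121, -3.135, 0.0]
force: [-14.3, -1.2, 14.0]
opening: 0.0208
gripper_force: 45.0
```

Emit:
apply_moves:
  delta_pos:
    - [-0.15,0,0]
    - [-0.1,0,0]
    - [0,0,0]
  twist: [0,0,0]

```text
t: 12.05
tool_pos: [0.588, -0.0845, 0.0767]
orientation: [0.121, -3.129, -0.0]
force: [-26.2, -1.6, 24.0]
opening: 0.0208
gripper_force: 45.0
```

Emit:
apply_moves:
  delta_pos:
    - [0,0,0]
    - [0,0,0]
    - [0,0,0]
  twist: [0,0,0]
  gripper: 5.0

```text
t: 12.42
tool_pos: [0.5924, -0.084, 0.0764]
orientation: [-0.121, 3.139, 0.0]
force: [0.9, -0.0, -0.3]
opening: 0.046
gripper_force: 0.0
```

Emit:
apply_moves:
  delta_pos:
    - [0,0,-3]
    - [0,0,-4]
    - [3,0,-3]
    - [0,0,0]
    - [0,0,0]
  twist: [0,0,0,0,0]

```text
t: 13.05
tool_pos: [0.5625, -0.0862, 0.176]
orientation: [0.121, -3.139, -0.0]
force: [-0.2, 0.1, -0.6]
opening: 0.0499
gripper_force: 0.0
```

```bash
python3 - <<'E'
from h import *
np.set_printoptions(precision=4,suppress=True)
O=np.array([.6148,-.0433]);R=W(.073)
s=robot.read_state(); print(s['tool_pos'],s['orientation'])
w=cam('wrist'); save(w,'pics/w4.png'); HUE['green']=[(45,80)]
for col in ['green','blue','red']:
  for b in blob(w,col,(90,120,470,360),130,40)[:2]: P=onz(w,b[1],.065); print(col,b,P,R.T@(P[:2]-O)*1e3)
E
```

```text
[ 0.5625 -0.0862  0.176 ] [ 0.1211 -3.1391 -0.0003]
green ([258, 204, 54, 32, 1208], array([284.58, 221.  ])) [ 0.5678 -0.087   0.065 ] [-50.0959 -40.1742]
green ([259, 274, 52, 18, 497], array([284.49, 283.73])) [ 0.6181 -0.0832  0.065 ] [  0.3925 -40.0272]
blue ([368, 204, 54, 31, 1090], array([393.43, 221.93])) [ 0.5624 -0.0084  0.065 ] [-49.6851  38.6508]
blue ([384, 276, 32, 15, 166], array([402.67, 283.73])) [0.6115 0.0071 0.065 ] [ 0.3645 50.5223]
red ([139, 135, 60, 17, 735], array([168.6 , 143.67])) [ 0.5185 -0.1701  0.065 ] [-105.326 -119.414]
```

View pics/w4.png

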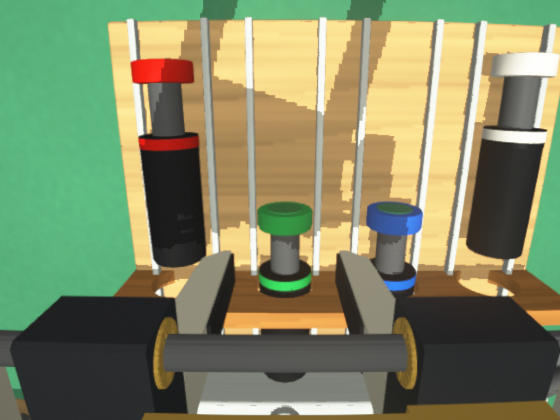

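Green's cap is at (285,221) and blue's at (393,222), the same rack x within 0.5 mm, so green is home. Red's nose (178,255) is clear of its hole. Next is the valve: fingers closed, going to the robot side of the lever.

Emit:
apply_moves:
  delta_pos:
    - [0,0,-1]
    - [0.7,5.34,0]
    - [0.7,5.34,0]
    - [0.7,5.34,0]
    - [0.7,5.34,0]
    - [0.7,5.34,0]
    - [0.7,5.34,0]
    - [0.7,5.34,0]
  twist: [-0.163,0,0,0,0,0,0,0]
  gripper: 0
  squeeze: 20

```text
t: 14.1
tool_pos: [0.4247, 0.2666, 0.1851]
orientation: [0.376, -3.117, 0.001]
force: [0.7, 0.2, 0.4]
opening: 0.0004
gripper_force: 0.0
```

Emit:
apply_moves:
  delta_pos:
    - [0,0,0]
    - [0,0,0]
  twist: [0,0]

```text
t: 14.35
tool_pos: [0.4256, 0.2648, 0.1854]
orientation: [0.378, -3.117, 0.002]
force: [0.1, -0.1, 0.0]
opening: 0.0004
gripper_force: 0.0
```

```bash
python3 - <<'E'
from h import *
np.set_printoptions(precision=4,suppress=True)
s=robot.read_state(); print(s['tool_pos'],s['orientation'],s['opening'])
w=cam('wrist');c=cam('scene'); save(w,'pics/w5.png'); HUE['orange']=[(5,18)]
a=blob(w,'orange',(0,0,560,420),180,120); b=blob(c,'orange',(360,170,400,210),150,100); print(a,b)
if a and b: print(two(w,a[0][1],c,b[0][1]))
E
```

```text
[0.4256 0.2648 0.1854] [ 0.378  -3.1168  0.0018] 0.00037137327594409183
[([284, 279, 2, 29, 54], array([284.54, 293.93]))] [([376, 183, 9, 9, 73], array([380.  , 187.19]))]
(array([0.4753, 0.2777, 0.0983]), np.float64(0.00412725862047344))
```

View pics/w5.png

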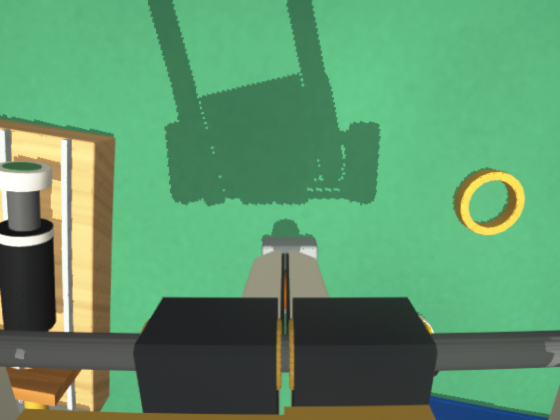

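The block is centred at column 290, in line with the closed fingers, and the ball is hidden straight behind them. I descend and push along the valve's +x.

Emit:
apply_moves:
  delta_pos:
    - [0,0,4.7]
    - [0,0,4.6]
    - [-1,0,0]
    - [-1,0,0]
    - [-1,0,0]
    - [-1,0,0]
    - [-1,0,0]
    - [0,0,0]
  twist: [0,0,0,0,0,0,0,0]

```text
t: 15.45
tool_pos: [0.4755, 0.2772, 0.094]
orientation: [-0.376, 3.118, 0.0]
force: [0.7, 0.4, 0.5]
opening: 0.0006
gripper_force: 0.0
```

Emit:
apply_moves:
  delta_pos:
    - [-0.8,0,0]
    - [-0.8,0,0]
    - [-0.6,0,0]
    - [0,0,0]
  twist: [0,0,0,0]

```text
t: 15.95
tool_pos: [0.4964, 0.2822, 0.0936]
orientation: [-0.376, 3.119, -0.0]
force: [0.2, 0.9, -0.7]
opening: 0.0004
gripper_force: 0.0
```

```bash
python3 - <<'E'
from h import *
c=cam('scene');t=cam('top'); HUE['orange']=[(5,18)]
print(blob(c,'orange',(360,165,410,230),150,100),blob(t,'orange',(150,195,190,240),150,100))
print(proj(c,(.4753,.2777,.098)))
cv2.imwrite('pics/s6.png',cv2.resize(c['frame'][100:270,300:480,::-1],None,fx=3,fy=3,interpolation=cv2.INTER_CUBIC))
E
```

```text
[([384, 193, 10, 9, 71], array([388.24, 197.3 ]))] []
[379.15249274 187.35374508]
```

View pics/s6.png

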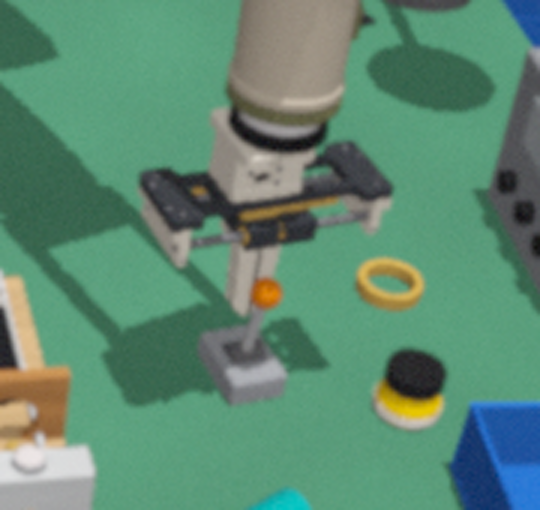

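The lever is moving: the ball went from (380,187) to (388,197) in scene and is about upright now. I keep pushing.

Emit:
apply_moves:
  delta_pos:
    - [-0.6,0,0]
    - [-0.6,0,0]
    - [-0.5,0,0]
    - [0,0,0]
  twist: [0,0,0,0]

```text
t: 16.55
tool_pos: [0.513, 0.2863, 0.0937]
orientation: [-0.376, 3.118, 0.0]
force: [-0.4, 0.5, -0.1]
opening: 0.0005
gripper_force: 0.0
```

Emit:
apply_moves:
  delta_pos:
    - [-0.4,0,0]
    - [-0.4,0,0]
    - [0,0,0]
  twist: [0,0,0]

```text
t: 16.92
tool_pos: [0.5161, 0.2872, 0.0927]
orientation: [0.376, -3.109, 0.003]
force: [-20.4, -4.4, 13.6]
opening: 0.0007
gripper_force: 12.2
```

The stop is reached at 20 N. I back off, lift clear and check.

Emit:
apply_moves:
  delta_pos:
    - [3,0,0]
    - [3,0,0]
    - [2,0,-3]
    - [0,0,-5]
    - [0,0,-5]
    - [0,5,0]
    - [0,5,0]
    - [0,0,0]
  twist: [0,0,0,0,0,0,0,0]

```text
t: 17.92
tool_pos: [0.4178, 0.369, 0.224]
orientation: [-0.382, 3.118, 0.002]
force: [0.1, -0.7, -0.8]
opening: 0.0005
gripper_force: 0.0
```

```bash
python3 - <<'E'
from h import *
np.set_printoptions(precision=4,suppress=True)
O=np.array([.6148,-.0433]);R=W(.073)
c=cam('scene');t=cam('top'); HUE['orange']=[(5,18)]; HUE['green']=[(50,70)]
a=blob(c,'orange',(360,165,430,240),150,100);b=blob(t,'orange',(145,180,190,240),120,90);print(a,b)
if a and b: print(two(c,a[0][1],t,b[0][1]))
for col,box in [('red',(335,140,390,245)),('blue',(270,150,305,205))]:
    for q in blob(t,col,box,110)[:2]: P=onz(t,q[1],.065); print(col,q[1],R.T@(P[:2]-O)*1e3)
print(robot.read_state()['force'])
im=t['frame'][100:260,150:390]; cv2.imwrite('pics/t6.png',cv2.resize(im[:,:,::-1],None,fx=3.3,fy=3.3,interpolation=cv2.INTER_CUBIC))
E
```

```text
[([387, 201, 11, 10, 87], array([391.92, 205.34]))] [([154, 192, 10, 10, 89], array([158.62, 196.64]))]
(array([0.539 , 0.2963, 0.0934]), np.float64(0.0006452487497889487))
red [360.39 223.27] [-152.3174 -120.9969]
red [358.29 204.01] [-106.5156 -120.5787]
blue [288.76 187.1 ] [-52.0665  39.9791]
blue [287.   167.69] [-5.2739 40.0805]
[ 0.8907 -0.0762  0.0002]
```

View pics/t6.png

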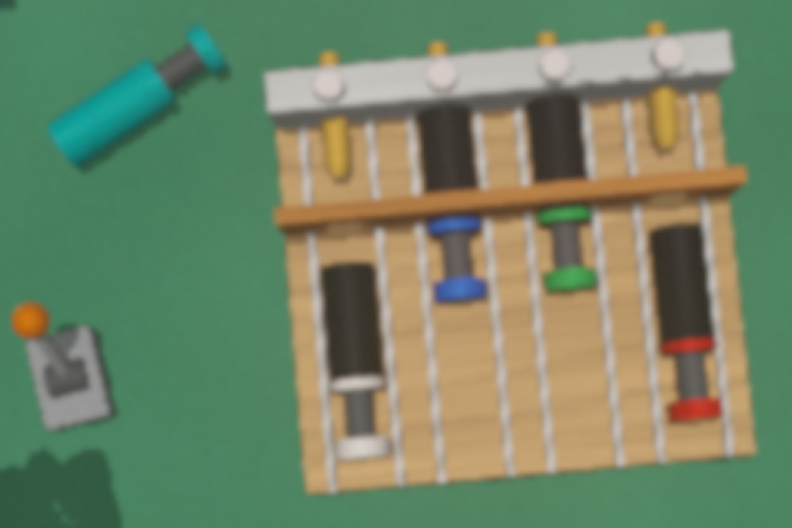

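The picture shows red out and lying in its channel, green home level with blue, and the lever over at (30,320), about 70 mm from its starting place. Blue and white have not moved.

```bash
python3 -c "
from plant import robot
print(robot.close_job())"
```

```text
the job is handed in; nothing more can be done
None
```

The job is handed in: red is drawn right out and lying in its channel, green is fully home on its port, the valve lever is thrown right over, and blue and white are untouched; it took about 18 s of the 64 s allowed.

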